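# Set the row marker and flip its cam lever shut

### The job

Set the row marker for the next bed: slide its aluminium bar along the channel until the middle of the blue band lines up with the red pointer, while the yellow cam lever is still open. Then flip the lever over centre until it is fully home, so that the bar is clamped at that setting, and let go. Leave the red pointer where it is set and do not shove the other things on the shelf about.

Things in the scene. Friction and masses are not known exactly. Their poses are not given: they have to be found in the camera images.
- marker: The row marker: a wooden board 110 x 440 x 22 mm screwed to the shelf, carrying a green clamp housing. Origin: centre of the board's underside; own y runs along the channel and bar, own +x is the far side (lever and scale). An aluminium scale 16 mm wide, top 34 mm above the shelf, lies at own x 30 to 46 mm, y -185 to -35 mm.
- clamp_center (a point): Middle of the green clamp housing (47 mm across, 110 mm along the bar, top 54.5 mm above the shelf), at own x 0, y 15 mm of the marker; this point is 34.5 mm above the shelf. The lever's bracket, 7 mm high on the board, stands at the marker's own x 24 to 58 mm, y -8 to 38 mm
- bar: Loose square aluminium bar 25 x 25 x 360 mm lying on the board, 1 mm play each side in the housing, 0.25 to 0.5 kg; slides along own y at a few N while the lever is open. Origin: on its underside (22 mm above the shelf) below the blue band; own y parallel to the marker's. It runs 300 mm to +y (black end) and 60 mm to -y (steel end plate). It starts too far to -y; it can be pushed at either end
- band (a point): Centre of the 8 mm wide blue band, on the top face of the bar (47 mm above the shelf)
- push_face (a point): Centre, at bar-top height (47 mm above the shelf), of the outer face of the upright steel end plate: 50 mm wide, 5 mm thick, from 23 to 69 mm above the shelf, outer face 65 mm to -y of the band. Push here towards the bar's +y
- pointer_tip (a point): Tip of the red pointer that overhangs the bar, 3 mm thick, its top 53 mm above the shelf; axes as the marker's. Its red carriage, 20 x 16 mm and up to 53 mm high, stands on the scale and slides if knocked. The bar is set when the band has the same position along the marker's y
- lever (a joint): Angle of the yellow cam lever, rad: 0 open (points 0.611 rad to the -y side of the marker's +x), grows counterclockwise seen from above, 2.1 fully home at its stop (lies along the bar, pointing to +y). Starts at 0 to 0.35; swings level. From about 0.7 it squeezes the bar and springs back if let go; past 1.7 (over centre) it snaps on home. 1 to 2 N at its tip turns it
- lever_hinge (a point): Point on the lever's vertical pivot, 56 mm above the shelf; at own x 42 mm, y 15 mm of the marker
- lever_tip (a point): Outer end of the yellow lever, 95 mm from the pivot, at mid height; the lever is a straight bar 14 mm thick, from 46 to 66 mm above the shelf, with free space under it beyond the board
- padlock: Bystander: steel padlock lying flat, body 45 x 45 x 20 mm, dark shackle; origin at the centre of the underside of its body
- funnel: Bystander: red plastic funnel standing mouth down, 104 mm across, 80 mm tall; origin at the centre of its mouth, on the shelf
- dibber: Bystander: wooden seed dibber lying down, about 215 mm long, 28 mm thick, with a 90 mm cross handle; origin under its middle; its own +x points to the cross handle
- cup: Bystander: aluminium rain gauge cup, 72 mm across, 85 mm tall, standing; origin at the centre of its underside
- pot: Bystander: terracotta flower pot, 104 mm across the rim, 95 mm tall, standing; origin at the centre of its underside

How it is judged:
On the way:
1. the band is lined up with the pointer (within 6 mm) while the lever is still open (below 0.7 rad) (y of band in the frame of pointer_tip between -0.006 and 0.006 m and value of joint lever below 0.7 rad), for 0.2 s.
At the end, for the whole second after the job is handed in: The middle of the blue band is within 6 mm of the red pointer along the bar, the lever is home (above 1.98 of 2.1 rad), the bar is at rest and the pointer is within 4 mm of where it started (y of band in the frame of pointer_tip between -0.006 and 0.006 m and value of joint lever above 1.98 rad and linear speed of bar below 0.01 m/s and distance of pointer_tip from where it was at the start of the episode below 0.004 m); the robot touches nothing.
It fails at once if the red pointer is shifted by more than 4 mm (distance of pointer_tip from where it was at the start of the episode above 0.004 m).
It fails at once if one of the bystanders is moved by more than 30 mm (distance of any of padlock, funnel, dibber, cup, pot from where it was at the start of the episode above 0.03 m).
It also fails if it takes over 51 s, if anything falls off the work surface, if the arm or the gripper's body presses on something with over 40 N, if the wrist force passes 120 N, or if a joint passes its speed limit or range.

### The arm

A 7-joint arm with a two-finger parallel gripper is mounted at the origin on the work surface. World frame = base frame: x ahead of the robot, y to its left, z up, the work surface at z = 0. Lengths are in m, angles in rad, forces in N, time in s.
With the tool pointing down it reaches from about 0.425 to 0.875 m from the base axis. Payload 8.4 kg.
Tool frame: the origin (TCP) lies on the centre line of the jaws, within the pads' length; the fingertips stand 19 mm ahead of it and the grasp point (between the pads) is the TCP; z points along the fingers, y is the direction in which the jaws open and shut (so a half turn about z gives the same grasp; the last joint's range is limited). The gripper opens to 87 mm and grips with 3 to 60 N. Pads are 19 mm wide; open, the fingers measure 117 mm over their backs; the gripper's body (75 mm by 190 mm) begins 51 mm behind the grasp point.
Start: joints at [1.249, 0.333, 0.04, 1.465, -0.013, 1.343, -0.059], TCP at [0.144, -0.634, 0.242] pointing down, gripper open.
Joint ranges: [-2.58, 2.58], [-0.38, 2.09], [-1.3, 1.39], [0.25, 2.4], [-1.5, 4.64], [0.08, 2.09], [-2.65, 2.65]. Speed limits (rad/s): [2.22, 2.22, 2.79, 2.79, 3.14, 3.14, 3.14].

### API

Orientations are given as a unit quaternion [x, y, z, w].
In Python, from workcell import readout, vision, workorder gives the robot as it stands.
- The arm moves only by the tool arm_command, never from a script. Its argument "motion" is a list that holds one entry, the list of rows, each a list of 5 numbers: the shift along the tool's x, y, z scaled (see below), then the turn about the tool's z scaled (see below), then the gripper command: -1 is shut, 1 is fully open, values between are in proportion. A call has 1 to 20 rows; each row is the pose to reach, as a shift and turn from the pose commanded when the call began, along the tool's axes at that moment; what a row does not reach only later rows make up. The controller multiplies each number of a shift by 200 mm and each number of a turn by 90 degrees. A row lasts 1/10 s, in which the tool goes at most 50 mm and 8.59 degrees, less where a joint would pass 70% of its speed; a pose out of reach is approached as far as the arm can. A call with a number of a shift or a turn outside -1 to 1 is refused whole. A call with a gripper value outside its range is refused whole. The fingers move at their own pace and stop on an object; "newtons" is the grip in N (left out, the last holds). Time passes only in rows, so rows that repeat a pose let the fingers close. It gives the time, the measured TCP pose, the force and the opening at its end, in the units of the state.
- readout.read_state(): the state, without advancing time (a new reading comes with each control period).
- vision.snapshot(name): name is "side" or "top"; returns a dict with "img" (480x640x3 uint8, red, green, blue), "z_map" (480x640 float32, m along the optical axis (not along the pixel's ray), 0 where there is no reading), "mtx" (3x3 intrinsics, pixels), "D" ([k1, k2, p1, p2, k3] as OpenCV has them; the pictures are not rectified), "world_to_cam" (4x4, takes a point from world to camera coordinates). Camera axes: x right, y up, looking along -z (the intrinsics and any distortion apply to the point x, -y, -z); pixel columns grow to the right and rows downward; lengths in m; the calibration is good to about 2 mm. A picture is of the moment at which its call begins.
- workorder.sign_off(): hands the job in, once; it reports no verdict.
Trained networks look in a picture, given as the dict that the camera call returned (one of the last four; its "shot" number tells which), for a name from the list of things; names that differ only in an ending like _2 or _b are one class to them, and where a whole thing is asked for, a point or a joint stands for the part that bears it (a point fixed in the world has none). Each returns a list of dicts, best first, with "conf" (0 to 1); they miss things now and then, are a little off and sometimes report something else, mostly with a low value. They report only what shows in the picture. A call takes as long as a camera call.
- vision.recognise(picture, thing): "pixel" ([column, row] in pixels, amid what is visible of it).
- vision.pinpoint(picture, thing): "pixel" ([column, row] in pixels: a listed point, or the origin of a listed thing).
The state is a dict: "time_s": time; "joints": joint angles; "joint_velocities": joint speeds; "effort": joint torques, N m; "ee_pos": TCP position; "orientation": TCP orientation; "force": force on the tool from outside, world axes, zero at the start; "torque": the same for the moment, N m; "opening": finger opening in m.
Only numpy, scipy, OpenCV 4.12 (cv2) and the standard library are available. Lean on these libraries where they do the work, as an engineer would, in place of code of your own. Each camera call takes 0.05 s, during which the arm holds its last target. There are 200 camera calls.

## Working session

There is one attempt and no reset: what is moved stays moved. The work goes in short steps, Python scripts to look and compute and a tool call to move; the robot and the scene stay as the last step left them, time stands still between calls to the robot, and variables do not carry over. Pictures are saved under pics/ and viewed, about 8 in all and at most 12, crops included, and the job is handed in when it is done.

Besides the shell and the picture viewer there is one more tool, called after "Call:" as name(argument=value, ...) on one line, values as JSON. arm_command: Moves the arm, as the interface text tells. Shifts and turns lie within -1 to 1; 1 stands for 200 mm of shift or 90 degrees of turn. Its arguments: {"type":"object","properties":{"motion":{"type":"array"},"newtons":{"type":"number"}},"required":["motion"]}

```bash
mkdir -p pics; cat > h.py <<'E'
import numpy as np, cv2
from workcell import readout, vision, workorder
def ray(p,px):
    u=cv2.undistortPoints(np.array([[px]],float),p["mtx"],np.array(p["D"],float))[0,0]
    d=np.array([u[0],-u[1],-1.]); T=np.linalg.inv(p["world_to_cam"])
    return T[:3,3],T[:3,:3]@d
def at_z(p,px,z):
    o,d=ray(p,px); return o+d*(z-o[2])/d[2]
def deep(p,px):
    o,d=ray(p,px); c,r=np.round(px).astype(int); z=np.median(p["z_map"][r-1:r+2,c-1:c+2]); return o+d*z
def proj(p,X):
    X=np.atleast_2d(X); T=p["world_to_cam"]; c=X@T[:3,:3].T+T[:3,3]; c=c*[1,-1,-1]
    return cv2.projectPoints(c,np.zeros(3),np.zeros(3),p["mtx"],np.array(p["D"],float))[0][:,0]
def tri(a,pa,b,pb):
    o1,d1=ray(a,pa);o2,d2=ray(b,pb)
    s=np.linalg.lstsq(np.c_[d1,-d2],o2-o1,rcond=None)[0]
    return (o1+d1*s[0]+o2+d2*s[1])/2, np.linalg.norm(o1+d1*s[0]-o2-d2*s[1])
Z=dict(marker=0,clamp_center=.0345,bar=.022,band=.047,push_face=.047,pointer_tip=.053,lever_hinge=.056,lever_tip=.056,padlock=0,funnel=0,dibber=0,cup=0,pot=0)
E
cat > look.py <<'E'
from h import *
np.set_printoptions(precision=4,suppress=True)
t=vision.snapshot("top"); s=vision.snapshot("side")
for n,p in(("top",t),("side",s)): cv2.imwrite(f"pics/{n}0.png",p["img"][...,::-1])
for k,z in Z.items():
    a=vision.pinpoint(t,k); b=vision.pinpoint(s,k)
    print(k)
    for n,p,l in(("t",t,a),("s",s,b)):
        for q in l[:2]: print("  ",n,round(q["conf"],2),np.round(q["pixel"],1),"at_z",at_z(p,q["pixel"],z),"deep",deep(p,q["pixel"]))
    if a and b: print("   tri",*tri(t,a[0]["pixel"],s,b[0]["pixel"]))
st=readout.read_state(); print(st["time_s"],st["ee_pos"],st["orientation"],st["opening"])
E
python3 look.py
```

```text
marker
   t 0.84 [293.5 265.6] at_z [ 0.5226 -0.0093  0.    ] deep [ 0.5175 -0.0131  0.052 ]
   s 0.67 [267.5 259.2] at_z [ 0.52   -0.0159  0.    ] deep [ 0.5024 -0.0502  0.0279]
   s 0.35 [323.4 217.1] at_z [0.708  0.0498 0.    ] deep [0.7077 0.0494 0.0003]
   tri [ 0.5234 -0.009  -0.0056] 0.00045346163714946687
clamp_center
   t 0.86 [289.4 269.3] at_z [ 0.5111 -0.0027  0.0345] deep [ 0.5096 -0.0041  0.0515]
   s 0.89 [257.1 241.6] at_z [0.5116 0.0054 0.0345] deep [ 0.4976 -0.0235  0.0558]
   tri [ 0.5093 -0.0026  0.04  ] 0.002863601204959301
bar
   t 0.96 [366.4 263.1] at_z [ 0.5237 -0.1734  0.022 ] deep [ 0.5213 -0.1719  0.0455]
   s 0.67 [310.4 291.9] at_z [ 0.5175 -0.1709  0.022 ] deep [ 0.5114 -0.1799  0.0313]
   s 0.37 [290.5 255.1] at_z [ 0.5491 -0.058   0.022 ] deep [ 0.5294 -0.0908  0.0494]
   tri [ 0.5208 -0.1718  0.0217] 0.006585836854589709
band
   t 0.97 [367.2 261.9] at_z [ 0.5238 -0.1736  0.047 ] deep [ 0.5239 -0.1736  0.0459]
   t 0.26 [207.2 215.1] at_z [0.6335 0.1802 0.047 ] deep [0.6335 0.1803 0.0466]
   s 0.93 [314.4 277.3] at_z [ 0.5288 -0.1677  0.047 ] deep [ 
[... 1719 characters left out ...]
3566 0.0762 0.0273]
   tri [ 0.5174  0.2087 -0.0502] 0.2606509550297297
cup
   t 0.6 [365.9 189.8] at_z [ 0.6963 -0.1778  0.    ] deep [ 0.6955 -0.1775  0.0034]
   t 0.28 [364.5 264.6] at_z [ 0.5226 -0.1704  0.    ] deep [ 0.5182 -0.1677  0.0451]
   s 0.58 [395.  266.1] at_z [ 0.7095 -0.1845  0.    ] deep [ 0.6813 -0.21    0.0282]
   tri [ 0.7021 -0.1821  0.0004] 0.014160243716426145
pot
   t 0.95 [493.6 240.6] at_z [ 0.5731 -0.4705  0.    ] deep [ 0.5724 -0.4691  0.0048]
   s 0.98 [469.7 401.6] at_z [ 0.5758 -0.47    0.    ] deep [ 0.535  -0.4894  0.0552]
   tri [ 0.5733 -0.4704  0.0024] 0.0016032666578630946
1.4 [ 0.1436 -0.6339  0.2415] [ 0.9938  0.1112 -0.     -0.    ] 0.0868768852932012
```

```bash
python3 - <<'E'
import cv2
a=cv2.imread("pics/top0.png")[170:350,190:440]
cv2.imwrite("pics/topc.png",cv2.resize(a,None,fx=3.2,fy=3.2,interpolation=cv2.INTER_CUBIC))
E
```

```text
(no output)
```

View pics/topc.png

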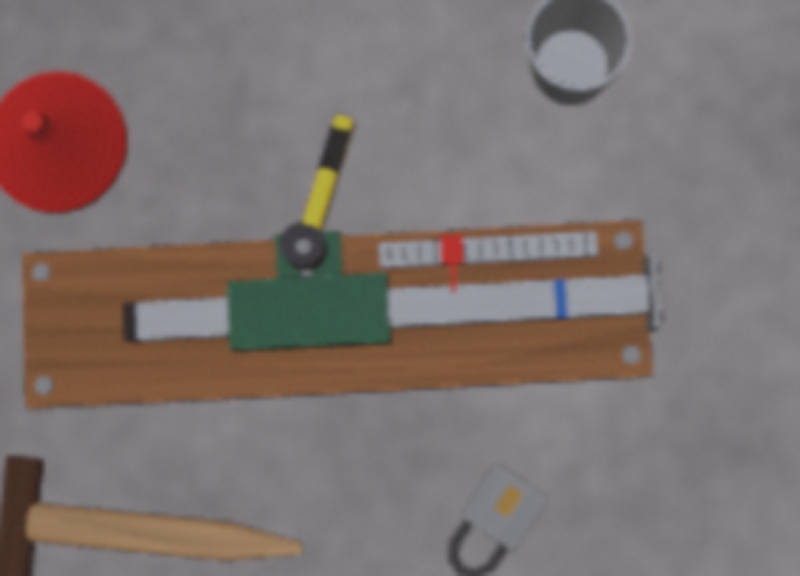

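View pics/side0.png

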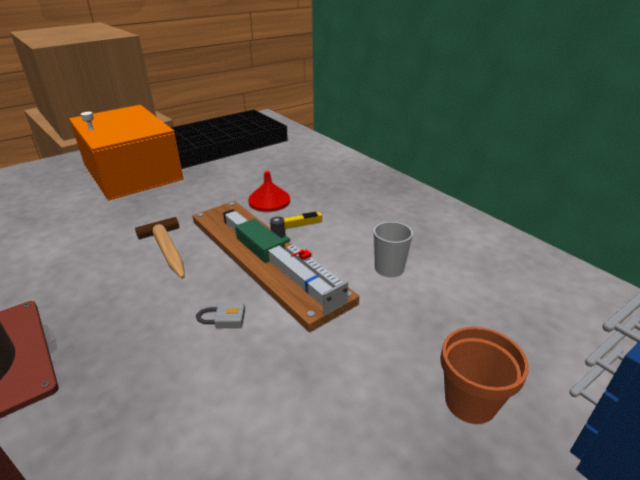

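The crop shows the board tilted slightly. The pointer tip is at about top px (332, 261), the blue band at (365, 263), the lever is open and the cup is clear of it. The side view agrees, and the only bystander near the bar's end is the pot, which stands well clear. Next I'll get the yaw and the offset by colour segmentation.

```bash
cat > seg.py <<'E'
from h import *
np.set_printoptions(precision=4,suppress=True)
def seg(p,verbose=True):
    "blue band centre, pointer tip, bar axis from the top view"
    im=p["img"].astype(int); R,G,B=im[...,0],im[...,1],im[...,2]
    rr,cc=np.mgrid[:480,:640]; W=(rr>235)&(rr<285)&(cc>200)&(cc<420)
    bl=W&(B>R+50)&(B>G+35); w=np.where(bl,B-R,0)
    band=np.array([(cc*w).sum(),(rr*w).sum()])/w.sum()
    rd=W&(R>G+45)&(R>B+55)&(G<110)&(cc>315)&(cc<360)
    return band,bl,rd
def axis(p):
    "board outline -> yaw, from depth at board height"
    im=p["img"].astype(int); R,B=im[...,0],im[...,2]
    m=((R-B)>25).astype(np.uint8); m[:235]=0; m[300:]=0
    n,l,s,_=cv2.connectedComponentsWithStats(m); k=1+np.argmax(s[1:,4]); 
    c=cv2.convexHull(np.argwhere(l==k)[:,::-1].astype(np.float32))[:,0]
    X=np.array([at_z(p,q,.022)[:2] for q in c],np.float32)
    return cv2.minAreaRect(X)
if __name__=="__main__":
    t=vision.snapshot("top"); band,bl,rd=seg(t)
    bz=at_z(t,band,.047); print("band",band,bz,bl.sum())
    r=axis(t); print("board",r); bp=cv2.boxPoints(r); print(bp)
    e=max((bp[1]-bp[0],bp[2]-bp[1]),key=np.linalg.norm); e=e/np.linalg.norm(e); e*=np.sign(e[1]); print("y axis",e,"yaw deg",np.degrees(np.arctan2(-e[0],e[1])))
    ex=np.array([e[1],-e[0]]); C=np.array(r[0]); f=lambda q:((np.array(q)[:2]-C)@ex,(np.array(q)[:2]-C)@e)
    print("own: band",f(bz))
    for rw in range(240,272):
        q=np.where(rd[rw])[0]
        if len(q): 
            w=(t["img"][rw,q,0].astype(float)-t["img"][rw,q,1]); c=(q*w).sum()/w.sum(); print(rw,len(q),round(c,2),np.array(f(at_z(t,[c,rw],.053))))
    for n,z in(("lever_hinge",.056),("lever_tip",.056),("push_face",.047),("clamp_center",.0345)):
        q=vision.pinpoint(t,n)
        if q: X=at_z(t,q[0]["pixel"],z); print(n,X,f(X))
E
python3 seg.py
```

```text
band [364.7824 262.7824] [ 0.5219 -0.1683  0.047 ] 37
board ((0.5156713724136353, -0.011172816157341003), (0.11009714007377625, 0.43836209177970886), 2.3417422771453857)
[[ 0.4517  0.2056]
 [ 0.4696 -0.2324]
 [ 0.5796 -0.2279]
 [ 0.5617  0.2101]]
y axis [-0.0409  0.9992] yaw deg 2.3417366
own: band (np.float64(-0.00015575253057321784), np.float64(-0.1572067717448248))
243 8 330.69 [ 0.0466 -0.0854]
244 8 330.55 [ 0.0444 -0.0849]
245 7 330.8 [ 0.0422 -0.0854]
246 7 330.88 [ 0.04   -0.0854]
247 7 330.93 [ 0.0378 -0.0854]
248 7 330.94 [ 0.0356 -0.0853]
249 7 330.95 [ 0.0334 -0.0852]
250 7 330.97 [ 0.0312 -0.0851]
251 7 330.96 [ 0.029 -0.085]
252 7 330.94 [ 0.0269 -0.0848]
253 5 331.0 [ 0.0247 -0.0848]
254 4 331.36 [ 0.0224 -0.0855]
255 4 331.38 [ 0.0203 -0.0854]
256 4 331.4 [ 0.0181 -0.0853]
257 4 331.42 [ 0.0159 -0.0853]
258 3 331.08 [ 0.0137 -0.0844]
259 2 331.44 [ 0.0115 -0.0851]
lever_hinge [0.5658 0.01   0.056 ] (np.float64(0.05091035701263536), np.float64(0.019108117675511366))
lever_tip [ 0.5262 -0.1705  0.056 ] (np.float64(0.003976865149564725), np.float64(-0.15958651433654636))
push_face [ 0.5222 -0.2319  0.047 ] (np.float64(-0.002474791809668816), np.float64(-0.22082556973886439))
clamp_center [ 0.5247 -0.2387  0.0345] (np.float64(-0.00023628105049753445), np.float64(-0.22771369038156425))
```

```bash
cat > mv.py <<'E'
import sys; from h import *
from scipy.spatial.transform import Rotation as Ro
# args: own x, own y (marker frame), z, yaw rel marker deg -> motion numbers
C=np.array([.5157,-.0112]); YAW=np.radians(2.34); e=np.array([-np.sin(YAW),np.cos(YAW)]); ex=np.array([np.cos(YAW),np.sin(YAW)])
def own(p): return np.array([(p[:2]-C)@ex,(p[:2]-C)@e])
def plan(x,y,z,yaw=0):
    s=readout.read_state(); R=Ro.from_quat(s["orientation"]); m=R.as_matrix()
    d=m.T@(np.r_[C+x*ex+y*e,z]-s["ee_pos"])
    cur=np.arctan2(m[1,0],m[0,0]); turn=-(YAW+np.radians(yaw)-cur)
    return np.round(np.r_[d/.2,np.degrees((turn+np.pi)%(2*np.pi)-np.pi)/90],3)
if __name__=="__main__":
    s=readout.read_state(); print(s["time_s"],own(s["ee_pos"]),s["ee_pos"][2],s["force"],s["opening"])
    a=list(map(float,sys.argv[1:]))
    for i in range(0,len(a),4): print(a[i:i+4],plan(*a[i:i+4]))
E
python3 mv.py 0 -.2197 .14 0
```

```text
1.65 [-0.39720792 -0.60701101] 0.24157445032860744 [0.53770882 0.36155294 0.43437148] 0.08693361314755882
[0.0, -0.2197, 0.14, 0.0] [ 2.304 -1.545  0.508  0.116]
```

Call:
arm_command(motion=[[[0.2, -0.13, 0.05, 0, -0.1], [0.4, -0.26, 0.1, 0, -0.1], [0.6, -0.4, 0.15, 0, -0.1], [0.8, -0.53, 0.2, 0, -0.1], [0.98, -0.65, 0.25, 0, -0.1]]], newtons=15)

```text
time_s: 2.15
ee_pos: [0.3076, -0.4619, 0.1915]
orientation: [0.994, 0.112, 0.0, 0.0]
force: [0.8, -0.6, 0.4]
opening: 0.0548
```

Call:
arm_command(motion=[[[0.2, -0.13, 0.05, 0, -0.1], [0.4, -0.26, 0.1, 0, -0.1], [0.6, -0.4, 0.15, 0, -0.1], [0.8, -0.53, 0.2, 0, -0.1], [0.98, -0.65, 0.25, 0.08, -0.1], [0.98, -0.65, 0.25, 0.116, -0.1], [0.98, -0.65, 0.25, 0.116, -0.1]]])

```text
time_s: 2.85
ee_pos: [0.4692, -0.2925, 0.1413]
orientation: [1.0, 0.021, -0.0, -0.0]
force: [-0.5, -0.7, 0.3]
opening: 0.0391
```

```bash
python3 mv.py 0 -.2197 .09 0
```

```text
2.85 [-0.057968   -0.27920868] 0.14131895740930212 [-0.54675826 -0.69650025  0.28784958] 0.0390999504155886
[0.0, -0.2197, 0.09, 0.0] [ 0.29  -0.297  0.257  0.001]
```

Call:
arm_command(motion=[[[0.15, -0.15, 0.0, 0, -0.1], [0.29, -0.297, 0.0, 0, -0.1], [0.29, -0.297, 0.1, 0, -0.1], [0.29, -0.297, 0.2, 0, -0.1], [0.29, -0.297, 0.28, 0, -0.1], [0.29, -0.297, 0.345, 0, -0.1], [0.29, -0.297, 0.345, 0, -0.1]]])

```text
time_s: 3.55
ee_pos: [0.5225, -0.2327, 0.071]
orientation: [1.0, 0.02, -0.001, -0.0]
force: [0.6, 0.1, -0.3]
opening: 0.0386
```

```bash
python3 mv.py 0 -.2197 .072 0; python3 - <<'E'
from h import *
s=vision.snapshot("side")["img"][200:340,240:440,::-1]; t=vision.snapshot("top")["img"][200:300,260:460,::-1]
f=lambda a:cv2.resize(a,None,fx=3,fy=3,interpolation=cv2.INTER_CUBIC)
cv2.imwrite("pics/g1.png",np.vstack([f(s),f(t)])[:600])
E
```

```text
3.55 [-0.00223988 -0.22160878] 0.07097464531451302 [ 0.64725121  0.06070343 -0.33702953] 0.0385653925288268
[0.0, -0.2197, 0.072, 0.0] [ 0.011 -0.01  -0.005 -0.   ]
```

View pics/g1.png

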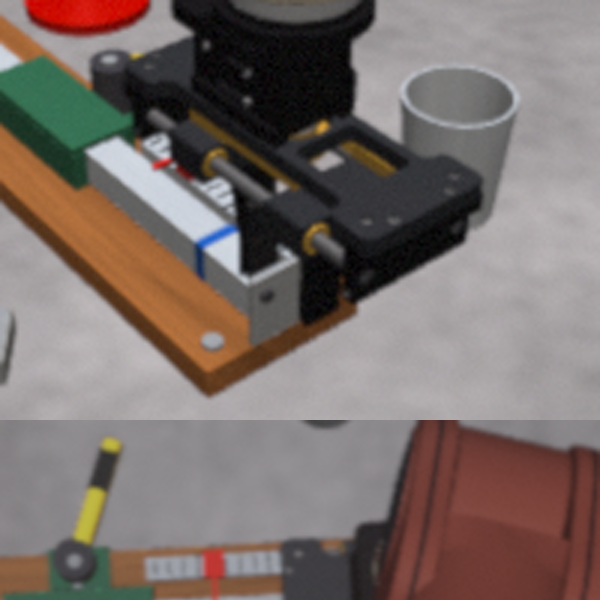

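The side view shows the two fingers straddling the end plate, with the band at about (215, 245) in the crop and nothing touching. Next I'll grip the plate.

Call:
arm_command(motion=[[[0.01, 0, 0, 0, -1], [0.01, 0, 0, 0, -1], [0.01, 0, 0, 0, -1], [0.01, 0, 0, 0, -1], [0.01, 0, 0, 0, -1], [0.01, 0, 0, 0, -1], [0.01, 0, 0, 0, -1], [0.01, 0, 0, 0, -1]]], newtons=15)

```text
time_s: 4.45
ee_pos: [0.5262, -0.231, 0.0727]
orientation: [1.0, 0.021, 0.0, -0.0]
force: [-1.6, 5.0, 5.3]
opening: 0.0052
```

```bash
python3 mv.py -.002 -.1475 .071 0
```

```text
4.45 [ 0.00155316 -0.22001021] 0.07273950222088468 [-1.58815637  5.00230748  5.26596004] 0.005232163750975879
[-0.002, -0.1475, 0.071, 0.0] [-0.018 -0.363  0.009  0.   ]
```

Call:
arm_command(motion=[[[0, -0.03, 0, 0, -1], [0, -0.08, 0, 0, -1], [0, -0.14, 0, 0, -1], [0, -0.2, 0, 0, -1], [0, -0.26, 0, 0, -1], [0, -0.31, 0, 0, -1], [0, -0.345, 0, 0, -1], [0, -0.363, 0, 0, -1], [0, -0.363, 0, 0, -1], [0, -0.363, 0, 0, -1], [0, -0.363, 0, 0, -1]]])

```text
time_s: 5.55
ee_pos: [0.5232, -0.1584, 0.0727]
orientation: [1.0, 0.021, -0.0, -0.001]
force: [-1.4, 1.9, 6.5]
opening: 0.0052
```

```bash
python3 mv.py -.002 -.1475 .071 0;  python3 - <<'E'
from h import *
s=vision.snapshot("side")["img"][210:310,230:360,::-1]
cv2.imwrite("pics/g2.png",cv2.resize(s,None,fx=6,fy=6,interpolation=cv2.INTER_CUBIC))
E
```

```text
5.55 [ 0.0015101  -0.14734376] 0.07273781396449301 [-1.40476949  1.91597894  6.49756356] 0.005213846821105028
[-0.002, -0.1475, 0.071, 0.0] [-0.018  0.001  0.009  0.   ]
```

View pics/g2.png

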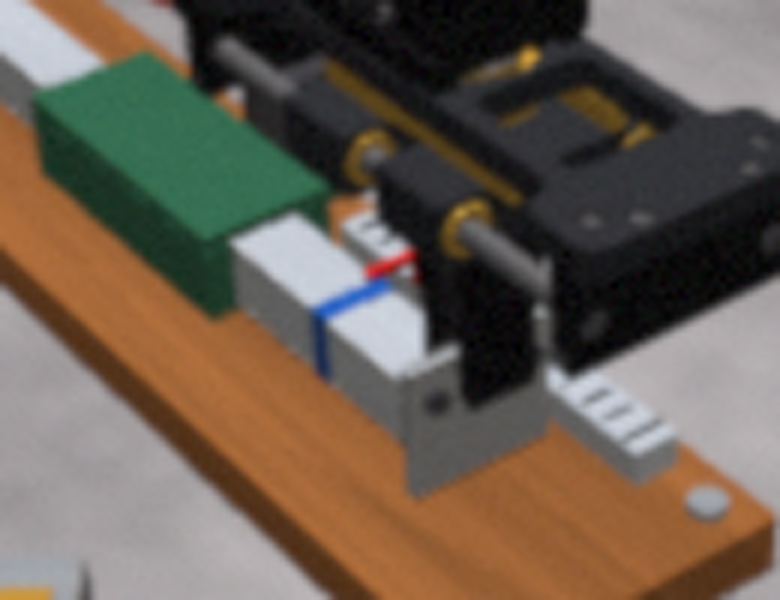

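Band and pointer look nearly lined up in the side view: the band meets the bar's top edge at about (320, 310), with the red tip just behind it. Now release with a small opening, lift, and measure from the top.

Call:
arm_command(motion=[[[0, 0, 0, 0, -0.6], [0, 0, 0, 0, -0.6], [0, 0, 0, 0, -0.6], [0, 0, -0.12, 0, -0.6], [0, 0, -0.25, 0, -0.6], [0.2, 0.0, -0.4, 0, -1], [0.4, 0, -0.4, 0, -1], [0.6, 0, -0.4, 0, -1], [0.7, 0, -0.4, 0, -1]]])

```text
time_s: 6.5
ee_pos: [0.6653, -0.1528, 0.152]
orientation: [1.0, 0.021, 0.0, -0.001]
force: [0.5, -0.1, 0.2]
opening: 0.0009
```

```bash
python3 - <<'E'
from h import *
t=vision.snapshot("top"); s=vision.snapshot("side")
f=lambda a:cv2.resize(a,None,fx=4,fy=4,interpolation=cv2.INTER_CUBIC)
cv2.imwrite("pics/g3.png",np.vstack([f(t["img"][220:290,260:430,::-1]),f(s["img"][215:290,230:400,::-1])]))
E
python3 seg.py; python3 mv.py .105 -.05 .1 0
```

```text
band [331. 263.] [ 0.5226 -0.0946  0.047 ] 1
board ((0.5174793004989624, -0.03152823448181152), (0.4757874310016632, 0.14328782260417938), 89.1555404663086)
[[ 0.4423 -0.2683]
 [ 0.5856 -0.2705]
 [ 0.5926  0.2053]
 [ 0.4493  0.2074]]
y axis [0.0147 0.9999] yaw deg -0.8444597
own: band (np.float64(0.006002832065695876), np.float64(-0.06298651041029887))
240 17 351.23 [ 0.0558 -0.1071]
241 16 351.67 [ 0.0536 -0.1081]
242 19 349.42 [ 0.0514 -0.1031]
243 24 343.03 [ 0.0492 -0.0892]
244 22 341.34 [ 0.047  -0.0855]
245 24 341.37 [ 0.0448 -0.0856]
246 23 341.98 [ 0.0426 -0.0869]
247 22 342.08 [ 0.0404 -0.0871]
248 22 342.07 [ 0.0382 -0.0871]
249 23 342.1 [ 0.036  -0.0872]
250 23 342.15 [ 0.0338 -0.0873]
251 23 342.35 [ 0.0316 -0.0877]
252 23 343.4 [ 0.0294 -0.09  ]
253 22 345.2 [ 0.0272 -0.0939]
254 23 345.2 [ 0.0251 -0.0939]
255 23 345.18 [ 0.0229 -0.0938]
256 22 345.49 [ 0.0207 -0.0945]
257 22 345.61 [ 0.0185 -0.0947]
258 21 346.45 [ 0.0163 -0.0965]
259 20 347.62 [ 0.0141 -0.0991]
260 21 348.23 [ 0.0119 -0.1004]
261 18 350.74 [ 0.0098 -0.1058]
262 18 350.76 [ 0.0076 -0.1059]
263 17 351.2 [ 0.0054 -0.1068]
264 18 350.76 [ 0.0032 -0.1058]
265 17 351.22 [ 0.001  -0.1068]
266 17 351.2 [-0.0011 -0.1068]
267 18 350.75 [-0.0033 -0.1058]
268 17 351.19 [-0.0055 -0.1068]
269 17 351.2 [-0.0077 -0.1068]
270 17 351.19 [-0.0098 -0.1067]
271 17 351.21 [-0.012  -0.1068]
lever_hinge [0.5614 0.0098 0.056 ] (np.float64(0.04326457092139725), np.float64(0.041957462907316015))
lever_tip [ 0.6496 -0.0282  0.056 ] (np.float64(0.13209904467053496), np.float64(0.005261303940945066))
clamp_center [0.5177 0.0066 0.0345] (np.float64(-0.00035659810437453003), np.float64(0.03807961407087242))
6.85 [ 0.14035738 -0.14880151] 0.1525958201189963 [0.133213   0.16248538 0.2746102 ] 0.0003775619252188266
[0.105, -0.05, 0.1, 0.0] [-0.177 -0.494  0.263 -0.001]
```

View pics/g3.png

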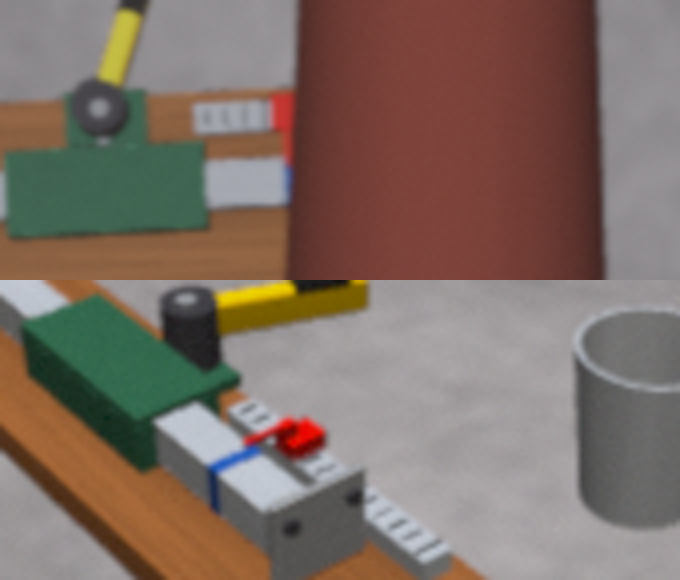

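The top view is blocked by the arm. The side view shows the band about at the tip. I'll step aside to see it from the top.

Call:
arm_command(motion=[[[0, 0.25, 0, 0, -1], [0, 0.5, 0, 0, -1], [0, 0.75, 0, 0, -1], [0, 0.75, 0, 0, -1]]])

```text
time_s: 7.25
ee_pos: [0.6654, -0.3147, 0.1523]
orientation: [1.0, 0.015, -0.001, 0.003]
force: [-0.9, -0.8, -1.2]
opening: 0.0001
```

```bash
cat > chk.py <<'E'
from h import *; from seg import seg; from mv import own
import sys
np.set_printoptions(precision=4,suppress=True)
t=vision.snapshot("top"); s=vision.snapshot("side")
b,bl,rd=seg(t); print("top band",b,own(at_z(t,b,.047)),bl.sum())
for rw in (246,248,250,254,255,256,257,258):
    q=np.where(rd[rw])[0]
    if len(q): w=t["img"][rw,q,0].astype(float)-t["img"][rw,q,1]; print(rw,own(at_z(t,[(q*w).sum()/w.sum(),rw],.053)),end=" ")
print()
im=s["img"].astype(int);R,G,B=im[...,0],im[...,1],im[...,2]
rr,cc=np.mgrid[:480,:640];W=(rr>225)&(rr<290)&(cc>255)&(cc<330)
for n,m,z in(("blue",W&(B>R+50)&(B>G+35),.047),("red",W&(R>G+60)&(R>B+60),.052)):
    print(n,"own of px (at z)",[tuple(np.round(1e3*own(at_z(s,(c,r),z))).astype(int)) for r,c in np.argwhere(m)])
f=lambda a:cv2.resize(a,None,fx=4,fy=4,interpolation=cv2.INTER_CUBIC)
cv2.imwrite(f"pics/{sys.argv[1]}.png",np.vstack([f(t["img"][200:280,250:410,::-1]),f(s["img"][210:275,230:390,::-1])]))
E
python3 chk.py g4; python3 mv.py .105 -.05 .1 0
```

```text
top band [332.5348 265.7473] [-0.0027 -0.0866] 36
246 [ 0.04   -0.0854] 248 [ 0.0356 -0.0853] 250 [ 0.0312 -0.0851] 254 [ 0.0225 -0.0848] 255 [ 0.0203 -0.0847] 256 [ 0.0181 -0.0846] 257 [ 0.0159 -0.0852] 258 [ 0.0137 -0.0844] 
blue own of px (at z) [(np.int64(14), np.int64(-82)), (np.int64(8), np.int64(-82)), (np.int64(10), np.int64(-83)), (np.int64(11), np.int64(-84)), (np.int64(12), np.int64(-85)), (np.int64(14), np.int64(-86)), (np.int64(2), np.int64(-81)), (np.int64(4), np.int64(-82)), (np.int64(5), np.int64(-83)), (np.int64(6), np.int64(-84)), (np.int64(8), np.int64(-85)), (np.int64(9), np.int64(-86)), (np.int64(11), np.int64(-88)), (np.int64(12), np.int64(-89)), (np.int64(-3), np.int64(-81)), (np.int64(-1), np.int64(-82)), (np.int64(0), np.int64(-83)), (np.int64(2), np.int64(-84)), (np.int64(3), np.int64(-86)), (np.int64(5), np.int64(-87)), (np.int64(6), np.int64(-88)), (np.int64(7), np.int64(-89)), (np.int64(9), np.int64(-90)), (np.int64(-7), np.int64(-81)), (np.int64(-6), np.int64(-82)), (np.int64(-4), np.int64(-83)), (np.int64(-3), np.int64(-85)), (np.int64(-1), np.int64(-86
[... 13437 characters left out ...]
(-141)), (np.int64(-67), np.int64(-142)), (np.int64(-63), np.int64(-145)), (np.int64(-61), np.int64(-147)), (np.int64(-60), np.int64(-148)), (np.int64(-56), np.int64(-151)), (np.int64(-46), np.int64(-159)), (np.int64(-71), np.int64(-142)), (np.int64(-69), np.int64(-143)), (np.int64(-64), np.int64(-148)), (np.int64(-63), np.int64(-149)), (np.int64(-62), np.int64(-150)), (np.int64(-60), np.int64(-151)), (np.int64(-47), np.int64(-161)), (np.int64(-46), np.int64(-162)), (np.int64(-45), np.int64(-163)), (np.int64(-42), np.int64(-165))]
7.35 [ 0.13982541 -0.30080965] 0.15251416974140874 [0.15658003 0.94353268 1.16670484] 0.00030267182145507076
[0.105, -0.05, 0.1, 0.0] [-0.179 -1.253  0.262 -0.003]
```

View pics/g4.png

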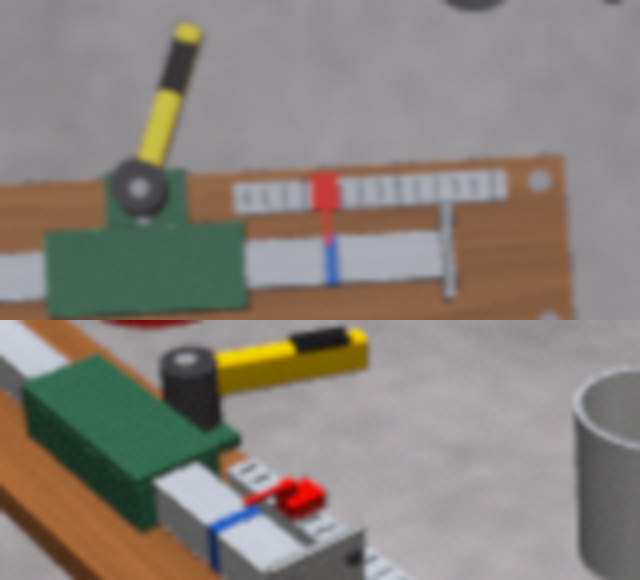

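Band −86.6 mm and pointer −85 mm along the marker in the top view, and the side view agrees to about 1 mm. The pointer hasn't moved, and the bar is set with the lever still open at about −22° to the marker's x axis. Next, the lever.

Call:
arm_command(motion=[[[-0.05, -0.25, 0, 0, -1], [-0.1, -0.5, 0, 0, -1], [-0.15, -0.75, 0, 0, -1], [-0.22, -1, 0, 0, -1], [-0.22, -1, 0, 0, -1]]])

```text
time_s: 7.85
ee_pos: [0.6155, -0.0953, 0.1536]
orientation: [1.0, 0.026, 0.0, -0.002]
force: [-0.2, -0.2, -0.3]
opening: 0.0008
```

```bash
python3 mv.py .095 -.05 .066 0
```

```text
7.85 [ 0.09627691 -0.08815107] 0.1535928096316136 [-0.20557561 -0.24442476 -0.33458361] 0.0007625321997124018
[0.095, -0.05, 0.066, 0.0] [-0.004 -0.189  0.439  0.007]
```

Call:
arm_command(motion=[[[0, -0.1, 0.1, 0, -1], [0, -0.189, 0.2, 0, -1], [0, -0.189, 0.3, 0, -1], [0, -0.189, 0.38, 0, -1], [0, -0.189, 0.435, 0, -1], [0, -0.189, 0.435, 0, -1], [0, -0.189, 0.435, 0, -1]]])

```text
time_s: 8.55
ee_pos: [0.6156, -0.0681, 0.066]
orientation: [1.0, 0.02, 0.0, 0.0]
force: [-0.1, 0.4, 0.9]
opening: 0.0005
```

```bash
cat > arc.py <<'E'
from mv import *
s=readout.read_state(); print(own(s["ee_pos"]),s["ee_pos"],s["force"])
for th in range(-22,93,6):
    t=np.radians(th); h=.007+.010*abs(np.sin(t))+.015*abs(np.cos(t)); r=.070
    x,y=np.array([.042,.015])+r*np.array([np.cos(t),np.sin(t)])+h*np.array([np.sin(t),-np.cos(t)])
    print(th,round((th+35)/57.3,2),np.round([x,y],4),plan(x,y,.066))
E
python3 arc.py
```

```text
[ 0.09753854 -0.06093065] [ 0.61564497 -0.06809741  0.06601681] [-0.13482374  0.41310496  0.90597223]
-22 0.23 [ 0.0977 -0.0341] [ 0.001 -0.134  0.    -0.   ]
-16 0.33 [ 0.1026 -0.0275] [ 0.025 -0.167  0.    -0.   ]
-10 0.44 [ 0.1069 -0.0203] [ 0.046 -0.203  0.    -0.   ]
-4 0.54 [ 0.1102 -0.0125] [ 0.063 -0.242  0.    -0.   ]
2 0.65 [ 0.1127 -0.0049] [ 0.076 -0.28   0.    -0.   ]
8 0.75 [0.1146 0.0017] [ 0.085 -0.313  0.    -0.   ]
14 0.86 [0.1157 0.0087] [ 0.091 -0.348  0.    -0.   ]
20 0.96 [0.1162 0.0159] [ 0.093 -0.384  0.    -0.   ]
26 1.06 [0.1158 0.0233] [ 0.091 -0.421  0.    -0.   ]
32 1.17 [0.1146 0.0309] [ 0.085 -0.459  0.    -0.   ]
38 1.27 [0.1125 0.0384] [ 0.075 -0.497  0.    -0.   ]
44 1.38 [0.1095 0.0458] [ 0.06  -0.534  0.    -0.   ]
50 1.48 [0.1056 0.053 ] [ 0.04 -0.57  0.   -0.  ]
56 1.59 [0.1008 0.0598] [ 0.016 -0.604  0.    -0.   ]
62 1.69 [0.0951 0.0661] [-0.013 -0.635  0.    -0.   ]
68 1.8 [0.0885 0.0717] [-0.046 -0.663  0.    -0.   ]
74 1.9 [0.0812 0.0766] [-0.082 -0.687  0.    -0.   ]
80 2.01 [0.0733 0.0806] [-0.122 -0.707  0.    -0.   ]
86 2.11 [0.0649 0.0836] [-0.164 -0.722  0.    -0.   ]
92 2.22 [0.0571 0.0856] [-0.203 -0.732 -0.    -0.   ]
```

Call:
arm_command(motion=[[[0.001, -0.07, 0, 0, -1], [0.001, -0.134, 0, 0, -1], [0.025, -0.167, 0, 0, -1], [0.046, -0.203, 0, 0, -1], [0.063, -0.242, 0, 0, -1], [0.076, -0.28, 0, 0, -1], [0.085, -0.313, 0, 0, -1], [0.091, -0.348, 0, 0, -1], [0.093, -0.384, 0, 0, -1], [0.091, -0.421, 0, 0, -1], [0.085, -0.459, 0, 0, -1], [0.075, -0.497, 0, 0, -1], [0.06, -0.534, 0, 0, -1], [0.04, -0.57, 0, 0, -1], [0.016, -0.604, 0, 0, -1], [0.016, -0.604, 0, 0, -1]]])

```text
time_s: 10.15
ee_pos: [0.613, 0.055, 0.0657]
orientation: [1.0, 0.021, -0.0, -0.0]
force: [0.6, 0.1, -0.0]
opening: 0.0006
```

```bash
python3 arc.py | sed -n '1p;15,$p'; python3 chk.py g5 | head -2
```

```text
[0.09988041 0.06216754] [0.61295886 0.05499375 0.06572304] [ 0.55041878  0.07787436 -0.02407311]
56 1.59 [0.1008 0.0598] [ 0.004  0.012 -0.001  0.001]
62 1.69 [0.0951 0.0661] [-0.024 -0.02  -0.001  0.001]
68 1.8 [0.0885 0.0717] [-0.057 -0.048 -0.001  0.001]
74 1.9 [0.0812 0.0766] [-0.093 -0.072 -0.001  0.001]
80 2.01 [0.0733 0.0806] [-0.133 -0.092 -0.001  0.001]
86 2.11 [0.0649 0.0836] [-0.175 -0.107 -0.001  0.001]
92 2.22 [0.0571 0.0856] [-0.214 -0.117 -0.001  0.001]
top band [332.5166 265.9116] [-0.0031 -0.0866] 33
246 [ 0.04   -0.0854] 248 [ 0.0356 -0.0853] 250 [ 0.0312 -0.0851] 254 [ 0.0225 -0.0848] 255 [ 0.0203 -0.0847] 256 [ 0.0181 -0.0846] 257 [ 0.0159 -0.0852] 258 [ 0.0137 -0.0851] Exception ignored on flushing sys.stdout:
BrokenPipeError: [Errno 32] Broken pipe
```

View pics/g5.png

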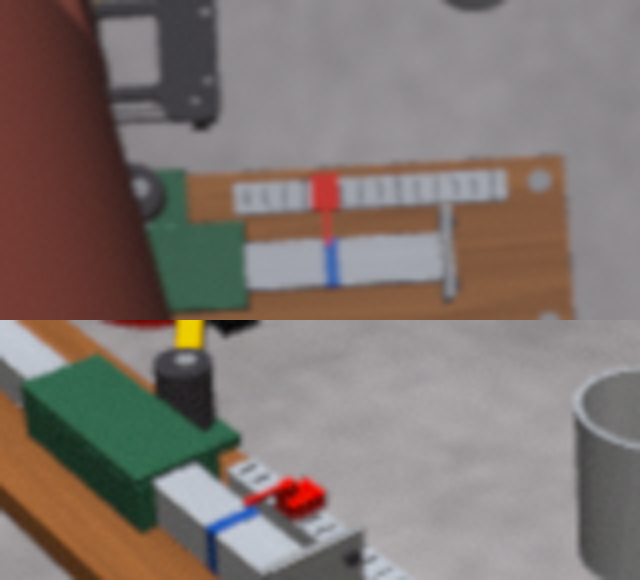

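The lever has swung and now points away up-left behind its pivot. The band and pointer are unchanged. I'll push over centre and back off.

Call:
arm_command(motion=[[[-0.024, -0.025, 0, 0, -1], [-0.057, -0.048, 0, 0, -1], [-0.093, -0.072, 0, 0, -1], [-0.133, -0.092, 0, 0, -1], [-0.155, -0.1, 0, 0, -1], [-0.178, -0.107, 0, 0, -1], [-0.178, -0.107, 0, 0, -1], [-0.178, -0.107, 0, 0, -1]]])

```text
time_s: 11.05
ee_pos: [0.5786, 0.0728, 0.0661]
orientation: [1.0, 0.02, 0.002, -0.0]
force: [5.7, 0.9, -1.9]
opening: 0.0004
```

```bash
python3 arc.py | head -1; python3 - <<'E'
from h import *
s=vision.snapshot("side"); cv2.imwrite("pics/g6.png",cv2.resize(s["img"][180:280,210:350,::-1],None,fx=5,fy=5,interpolation=cv2.INTER_CUBIC))
E
```

```text
[0.06627143 0.08135263] [0.57859459 0.07279062 0.06605615] [ 5.6976346   0.85465685 -1.93500784]
```

View pics/g6.png

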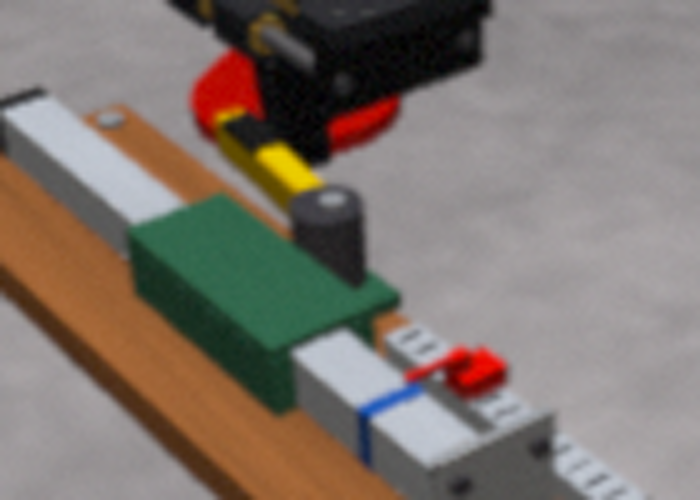

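The lever now lies along the bar at about (270, 155), and the 5.7 N reaction is the stop. Next, back off, lift and move aside.

Call:
arm_command(motion=[[[0.1, 0, 0, 0, -1], [0.3, 0, 0, 0, -1], [0.35, 0, -0.25, 0, -1], [0.35, 0, -0.5, 0, -1], [0.5, 0.25, -0.5, 0, -1], [0.5, 0.5, -0.5, 0, -1], [0.5, 0.75, -0.5, 0, -1], [0.5, 1, -0.5, 0, -1], [0.5, 1, -0.5, 0, -1]]])

```text
time_s: 12.0
ee_pos: [0.6843, -0.1329, 0.1651]
orientation: [1.0, 0.015, -0.001, 0.002]
force: [0.2, -0.8, 0.3]
opening: 0.0006
```

Call:
arm_command(motion=[[[0, 0.25, 0, 0, -1], [0, 0.5, 0, 0, -1], [0, 0.75, 0, 0, -1], [0, 1, 0, 0, -1], [0, 1, 0, 0, -1], [0, 1, 0, 0, -1], [0, 1, 0, 0, -1]]])

```text
time_s: 12.7
ee_pos: [0.6937, -0.3211, 0.1654]
orientation: [1.0, 0.021, 0.0, -0.001]
force: [0.3, 0.4, -0.8]
opening: 0.0004
```

```bash
python3 - <<'E'
import runpy,sys,io,contextlib
sys.argv=["chk.py","g7"]; o=io.StringIO()
with contextlib.redirect_stdout(o): g=runpy.run_path("chk.py")
print("\n".join(o.getvalue().splitlines()[:2]))
from h import *; from mv import own
t=g["t"]; im=t["img"].astype(int); m=(np.minimum(im[...,0],im[...,1])-im[...,2]>60); m[:200]=0;m[290:]=0;m[:,:200]=0;m[:,420:]=0
P=np.argwhere(m)[:,::-1].astype(float); X=np.array([own(at_z(t,p,.066)) for p in P]); print(len(X),"yellow own mean",X.mean(0),"min",X.min(0),"max",X.max(0))
d=X-[.042,.015]; k=np.hypot(*d.T); f=d[k>.03].mean(0); print("angle deg",np.degrees(np.arctan2(f[1],f[0])), "fit",np.linalg.svd(X-X.mean(0))[2][0])
f=lambda a:cv2.resize(a,None,fx=3.5,fy=3.5,interpolation=cv2.INTER_CUBIC)
cv2.imwrite("pics/g7.png",f(t["img"][200:300,190:415,::-1]))
print(readout.read_state()["time_s"],readout.read_state()["force"])
E
```

```text
top band [332.497 266.055] [-0.0034 -0.0865] 35
246 [ 0.04   -0.0854] 248 [ 0.0356 -0.0853] 250 [ 0.0312 -0.0851] 254 [ 0.0225 -0.0848] 255 [ 0.0203 -0.0847] 256 [ 0.0181 -0.0846] 257 [ 0.0159 -0.0852] 258 [ 0.0137 -0.0844] 
141 yellow own mean [0.0453 0.0599] min [0.0362 0.0307] max [0.0553 0.1092]
angle deg 85.69765942740383 fit [-0.0794 -0.9968]
12.8 [-0.6791 -0.3752  0.0858]
```

View pics/g7.png

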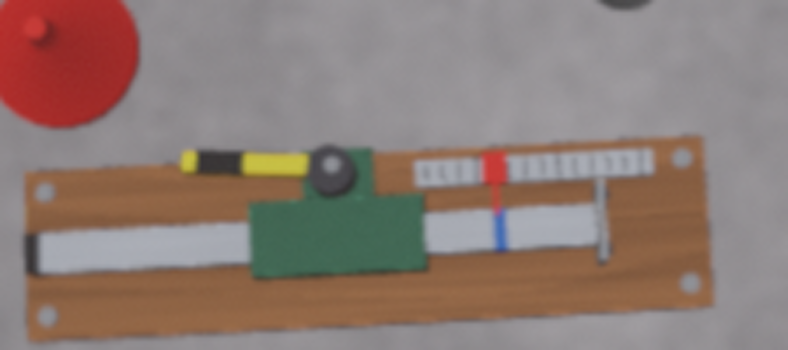

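The lever measures 85.4° to the marker's x axis, i.e. 2.10 rad, so it is home. The band is about 1.5 mm from the pointer, at (500, 230) against (497, 200) in the crop. The arm is clear, so I'm handing in.

```bash
python3 -c "from workcell import workorder; print(workorder.sign_off())"
```

```text
the job is handed in; nothing more can be done
None
```

The row marker is set and clamped, and the job was handed in at about 12.8 s. I gripped the bar's end plate and slid the bar about 72.5 mm towards +y with the lever open. I then released it, swung the lever over centre to its stop with the closed fingers, and moved the arm clear.

| Last check (top camera) | Result |
|---|---|
| Band along the marker | −86.5 mm, against −85 mm for the pointer: about 1.5 mm off, limit 6 mm |
| Same check before clamping | same offset, so clamping did not shift the bar |
| Pointer | reads the same as at the start |
| Lever | 85.4° to the marker's x axis, which is about 2.10 rad (home) |
| Wrist force | under 1 N, with the arm standing clear |

- **Detections:** the network points for the hinge, lever tip and clamp sometimes landed on the wrong thing. For the bar and lever measurements I used colour segmentation and the board outline instead, which came out at 110 x 438 mm against the stated 110 x 440 mm.
- **Bystanders:** the arm touched none of them, as far as I could tell, and the funnel and cup look unmoved. I did not re-measure the bystanders' positions at the end.

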